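# Open the spring lid of the cuvette photometer

### The arm

A 6-joint arm with a two-finger parallel gripper is mounted at the origin on a cart in front of the work surface, level with it; the furniture and walls round the work are solid. World frame = base frame: x ahead of the robot, y to its left, z up, the work surface at z = 0. Lengths are in m, angles in rad, forces in N, time in s.
With the tool pointing down it reaches from about 0.425 to 0.95 m from the base axis. Payload 3.5 kg.
Tool frame: the origin (TCP) lies midway between the tips of the shut fingers; the grasp point (between the pads) lies 19 mm behind it (grip_depth is the distance from the TCP to the grasp point, in m); y points along the fingers, x is the direction in which the jaws open and shut, and the axes are right-handed (so a half turn about y gives the same grasp; the last joint's range is limited). The gripper opens to 85 mm and grips with 20 to 120 N. Pads are 22 mm wide; open, the fingers measure 114 mm over their backs; the gripper's body (76 mm by 85 mm) begins 54 mm behind the grasp point. The pads swing forward as they close: fully open they stand 13 mm farther back than shut.
Start: joints at [1.155, 0.286, 1.577, -0, 1.279, -0.15], TCP at [0.177, 0.651, 0.231] pointing down, gripper open.
Joint ranges: [-2.77, 2.77], [-0.9, 2.22], [0.21, 2.48], [-1.53, 4.67], [0.24, 2.81], [-2.84, 2.84]. Speed limits (rad/s): [2.79, 2.79, 3.14, 3.14, 3.14, 3.14].

### API

Orientations are given as a unit quaternion [w, x, y, z].
In Python, from plant import * gives the robot as it stands. The module is installed in compiled form; this text tells all that it offers.
- The arm moves only by the shell command python3 -m jog 'ROWS' [FORCE]. ROWS is JSON, a list that holds one entry, the list of rows, each a list of 7 numbers: the opening, from -1 (shut) to 1 (fully open), then the shift along the world's x, y, z in mm, then the turn, a rotation vector about the world's x, y, z in degrees. In form: [[[gripper, tx, ty, tz, ax, ay, az], ...]]. A call has 1 to 12 rows; each row is the pose to reach, as a shift and turn from the pose commanded when the call began; what a row does not reach only later rows make up. A row lasts 1/8 s, in which the tool goes at most 62.5 mm and 10.7 degrees, less where a joint would pass 70% of its speed; a pose out of reach is approached as far as the arm can. A call with a gripper value outside its range is refused whole. The fingers move at their own pace and stop on an object; FORCE is the grip in N (left out, the last holds). Time passes only in rows, so rows that repeat a pose let the fingers close. It gives the time, the measured TCP pose, the force and the opening at its end, in the units of the state.
- get_state(): the state, without advancing time (a new reading comes with each control period).
- snapshot(name): name is "scene" or "top" or "wrist"; returns a dict with "image" (400x640x3 uint8, red, green, blue), "mtx" (3x3 intrinsics, pixels), "world_to_cam" (4x4, takes a point from world to camera coordinates); the wrist camera has in their place "tool_from_camera" (4x4, takes a point from camera to tool coordinates, whose origin is the TCP and whose axes are the tool frame's). Camera axes: x right, y down, z forward; pixel columns grow to the right and rows downward; lengths in m; the calibration is good to about 2 mm. A picture is of the moment at which its call begins: read the wrist's pose just before it. There is no depth.
- hand_in(): hands the job in, once; it reports no verdict.
Trained networks look in a picture, given as the dict that the camera call returned (one of the last four; its "shot" number tells which), for a name from the list of things; names that differ only in an ending like _2 or _b are one class to them, and where a whole thing is asked for, a point or a joint stands for the part that bears it (a point fixed in the world has none). Each returns a list of dicts, best first, with "conf" (0 to 1); they miss things now and then, are a little off and sometimes report something else, mostly with a low value. They report only what shows in the picture. A call takes as long as a camera call.
- search_frame(picture, label): "xy" ([column, row] in pixels, amid what is visible of it).
- cut_out(picture, label): "pixels" (400x640 bool, what is visible of it) and "xy" ([column, row] in pixels, amid what is visible of it).
The state is a dict: "clock": time; "joint_pos": joint angles; "qd": joint speeds; "joint_efforts": joint torques, N m; "tcp_pos": TCP position; "orientation": TCP orientation; "ft_force": force on the tool from outside, world axes, zero at the start; "ft_torque": the same for the moment, N m; "gripper_width": opening from 0.0 (shut) to 1.0 (fully open).
Only numpy, scipy, OpenCV 4.12 (cv2) and the standard library are available. Lean on these libraries where they do the work, as an engineer would, in place of code of your own. Each camera call takes 0.05 s, during which the arm holds its last target.

### The job

Open the sample lid of the white photometer by touch alone, with your fingertips: press the orange release tab at its front down until the lid springs up by itself, let go of the tab, then push the lid back past upright until it is fully open and stays there. Leave the cuvette in the well, and do not move, knock or pick up the vials and the screwdriver.

Things in the scene. Friction and masses are not known exactly. Their poses are not given: they have to be found in the camera images.
- reader: white bench photometer, fixed to the bench; 120 mm deep (x), 137 mm wide (y). Origin on the bench under the middle of the lid's width; its +x points from its front (tab side) to its back, +y to its left (display side), z up. The housing spans x -55..+65, y -51..+86 mm; the flat deck under the lid is 60 mm high, the strip with the black display at its left (y +50..+86) is 68 mm high
- tab_pad (a point): centre of the top of the orange release tab, a pad 30 mm (x) by 36 mm (y) that sticks out of the reader's front at its middle; 53 mm above the bench when untouched. Its x axis is the reader's when untouched. It is pressed straight down at this point. Only the tab's upright orange hook, 40 mm behind this point, and the lid behind it stand higher (lid top 72 mm)
- tab (a joint): angle of the sprung release tab (rad): 0 untouched, 0.30 at its stop. It rocks about a pin 35 mm behind the pad's centre, so the pad goes down about 9 mm in all; the lid is released at about 0.15 (5 to 6 mm), which takes 3 to 4 N; beyond the stop it is rigid. It springs back by itself
- lid (a joint): lid angle (rad): about 0 shut and latched, about 0.81 where the spring pin leaves it after release, 1.90 fully open against its stop. Damped hinge; between 0.81 and upright (about 1.5) the lid sinks slowly back on the pin, past upright it leans back and stays. Pushing it takes under 2 N
- lid_hinge (a point): middle of the lid's hinge line, 45 mm behind the reader's origin and 60 mm above the bench; the line runs along the reader's y
- lid_edge (a point): middle of the lid's free front lower edge (end of a black tongue 20 mm wide that sticks out 5 mm), 90 mm from the hinge line. The lid is 85 mm long, 94 mm wide and 11 mm thick; its underside passes through the hinge line. Sprung up, this edge is about 125 mm above the bench
- cuvette_mid (a point): middle of a clear cuvette, 12 x 12 x 45 mm, standing loose in the well under the lid, at the reader's origin in x and y; its top is level with the deck, about 60 mm above the bench
- vial_black_mid (a point): middle of a loose glass vial with a black cap, 27 mm across, 56 mm tall, beside the reader
- vial_red_mid (a point): middle of a loose glass vial with a red cap, 27 mm across, 56 mm tall, beside the reader
- vial_white_mid (a point): middle of a loose glass vial with a white cap, 23 mm across, 46 mm tall, beside the reader
- yellow_screwdriver: loose screwdriver with a yellow handle, 140 mm long, 25 mm high, lying on the bench; origin under its middle, length along its x

How it is judged:
On the way, in this order (a step that is already met when the one before it is completed fails the run):
1. the release tab is pressed down far enough to free the lid (value of joint tab above 0.12 rad and value of joint lid below 1.2 rad), for 0.05 s.
2. the tab is let go and the lid has sprung up by itself, with the robot not touching the photometer (value of joint tab below 0.06 rad and value of joint lid between 0.55 and 1.2 rad and contact force between each of the fingers, the arm and reader below 0.2 N), for 0.1 s.
At the end, for the whole second after the job is handed in: the lid is open beyond 1.75 rad (its stop is at 1.9) and at rest, the tab has sprung back, the cuvette stands in its well (moved less than 8 mm) (value of joint lid above 1.75 rad and value of joint tab below 0.06 rad and velocity of joint lid between -0.1 and 0.1 rad/s and distance of cuvette_mid from where it was at the start of the episode below 0.008 m); the robot touches nothing.
It fails at once if the cuvette is lifted or taken from its well (15 mm) (distance of cuvette_mid from where it was at the start of the episode above 0.015 m).
It fails at once if a vial is moved, lifted or knocked over (20 mm) (distance of any of vial_black_mid, vial_red_mid, vial_white_mid from where it was at the start of the episode above 0.02 m).
It fails at once if the screwdriver is moved or picked up (20 mm) (distance of yellow_screwdriver from where it was at the start of the episode above 0.02 m).
It also fails if it takes over 45 s, if anything falls off the work surface, if the arm or the gripper's body presses on something with over 40 N, if the wrist force passes 120 N, or if a joint passes its speed limit or range.

## Working session

There is one attempt and no reset: what is moved stays moved. The work goes in short steps, Python scripts to look and compute and a shell command to move; the robot and the scene stay as the last step left them, time stands still between calls to the robot, and variables do not carry over. Pictures are saved under pics/ and viewed, and the job is handed in when it is done.

```bash
mkdir -p pics
python3 - <<'E'
from plant import *
import cv2
s=get_state();print(s['clock'],s['tcp_pos'],s['orientation'],s['gripper_width'],s['ft_force'])
for n in("scene","top"):
    p=snapshot(n);cv2.imwrite(f'pics/{n}0.png',p['image'][:,:,::-1]);print(n,p['mtx'].tolist() if hasattr(p['mtx'],'tolist') else p['mtx'],p['world_to_cam'])
    for l in("tab_pad","reader","lid_edge","lid_hinge","vial_black_mid","vial_red_mid","vial_white_mid","yellow_screwdriver"):
        r=search_frame(p,l);print(l,[(x['xy'],x['conf']) for x in r[:2]])
print(get_state()['clock'])
E
```

```text
0.0 [0.17701694 0.65069581 0.22991171] [-0.56143805  0.56225066  0.42859787 -0.43007602] 0.9996199408365483 [ 0.16904116 -0.30331008 -0.43161782]
scene [[473.5050230841163, 0.0, 312.19614480956506], [0.0, 473.5050230841163, 197.00959549706621], [0.0, 0.0, 1.0]] [[-0.8976229  -0.44005517 -0.02499148  0.60222877]
 [-0.1844182   0.42646486 -0.88550418  0.02924267]
 [ 0.40032868 -0.79023995 -0.46395881  0.97549256]
 [ 0.          0.          0.          1.        ]]
tab_pad [([376.6, 182.2], 0.55)]
reader [([342.2, 193.6], 0.98)]
lid_edge [([341.6, 178.7], 0.95)]
lid_hinge [([341.2, 195.3], 0.95)]
vial_black_mid [([376.6, 229.9], 0.56)]
vial_red_mid [([349.2, 233.5], 0.76)]
vial_white_mid [([328.8, 229.7], 0.51)]
yellow_screwdriver [([304.1, 317.5], 0.89), ([349.7, 233.9], 0.46)]
top [[427.8537319686476, 0.0, 320.3410368278132], [0.0, 427.8537319686476, 210.9121976260345], [0.0, 0.0, 1.0]] [[ 0.01550669 -0.99982518 -0.01044796  0.32179745]
 [-0.99833544 -0.01490136 -0.05571619  0.48546426]
 [ 0.05555076  0.01129454 -0.99839198  0.99463775]
 [ 0.          0.          0.          1.        ]]
tab_pad [([394.4, 230.5], 0.6)]
reader [([372.5, 204.3], 0.72)]
lid_edge [([381.5, 199.4], 0.62)]
lid_hinge [([370.9, 206.6], 0.68)]
vial_black_mid []
vial_red_mid [([322.6, 232.7], 0.62)]
vial_white_mid [([321.7, 211.1], 0.57)]
yellow_screwdriver []
0.9
```

View pics/scene0.png

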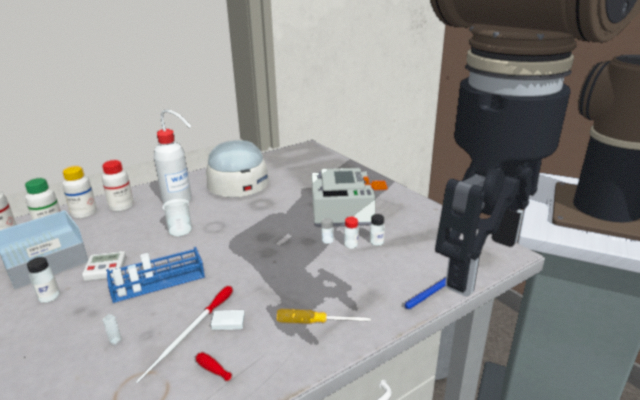

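View pics/top0.png

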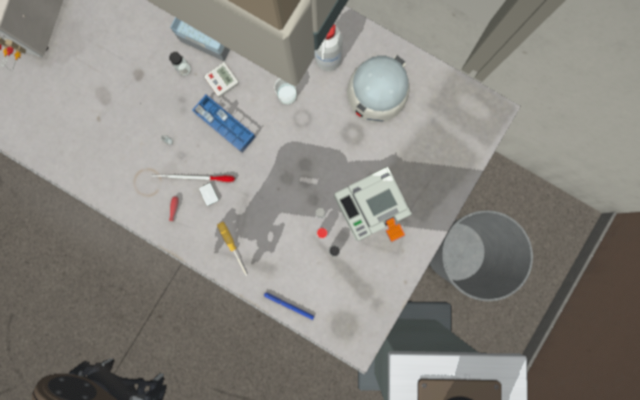

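```bash
cat > h.py <<'E'
import numpy as np
def ray(p,xy,z):
    K=np.array(p['mtx']);T=np.array(p['world_to_cam']);R=T[:3,:3];t=T[:3,3]
    c=-R.T@t;d=R.T@np.linalg.solve(K,[xy[0],xy[1],1.]);return c+d*(z-c[2])/d[2]
def proj(p,X):
    K=np.array(p['mtx']);T=np.array(p['world_to_cam']);q=K@(T[:3,:3]@np.array(X)+T[:3,3]);return q[:2]/q[2]
E
python3 - <<'E'
from plant import *
from h import *
import cv2,pickle
o={}
for n,(a,b,c,d) in {"top":(300,140,430,250),"scene":(290,150,410,250)}.items():
    p=snapshot(n);o[n]=dict(mtx=p['mtx'],world_to_cam=p['world_to_cam'],image=p['image'])
    cv2.imwrite(f'pics/{n}1.png',cv2.resize(p['image'][b:d,a:c,::-1],None,fx=6,fy=5.4 if 0 else 6,interpolation=cv2.INTER_CUBIC)[:600])
    for l in("tab_pad","lid_edge","reader"):
        r=cut_out(p,l)
        if r:
            m=r[0]['pixels'];ys,xs=np.nonzero(m);print(n,l,r[0]['conf'],m.sum(),xs.min(),xs.max(),ys.min(),ys.max(),xs.mean(),ys.mean(),cv2.minAreaRect(np.c_[xs,ys].astype(np.float32)))
            o[n+l]=m
pickle.dump(o,open('o.pkl','wb'))
E
```

```text
top tab_pad 0.57 286 385 404 217 240 393.87412587412587 228.9965034965035 ((393.1029357910156, 228.3382110595703), (21.60881996154785, 15.949368476867676), 59.03623962402344)
top lid_edge 0.66 1560 354 406 177 224 380.34871794871793 200.32692307692307 ((380.2961730957031, 200.29298400878906), (38.78702926635742, 42.21879577636719), 61.38954162597656)
top reader 0.79 3446 335 410 168 240 373.1784677887406 205.26030179918746 ((375.40008544921875, 210.30001831054688), (68.87089538574219, 61.26826095581055), 63.43495178222656)
scene tab_pad 0.63 221 364 388 177 191 377.23981900452486 184.57466063348417 ((375.7382507324219, 184.48321533203125), (25.372657775878906, 11.701545715332031), 10.007980346679688)
scene lid_edge 0.93 845 322 363 169 190 342.0662721893491 179.51834319526628 ((342.5, 179.5), (21.0, 41.0), 90.0)
scene reader 0.68 3303 312 387 168 226 344.3063881320012 195.92431123221314 ((349.5, 197.0), (58.0, 75.0), 90.0)
```

View pics/top1.png

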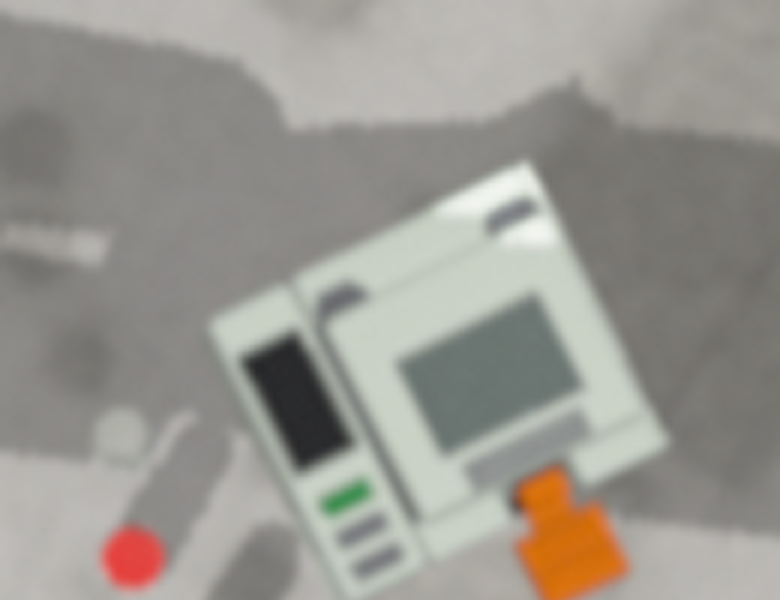

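View pics/scene1.png

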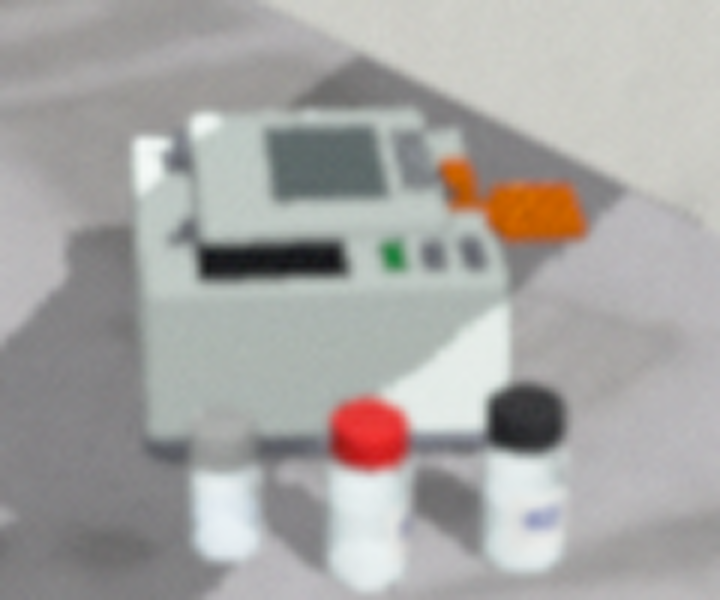

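Run:
```python
from h import *
import pickle
from scipy.optimize import least_squares
o=pickle.load(open('o.pkl','rb'))
T=[((65,86,68),(210,325)),((65,-51,60),(527,160)),((-55,-51,60),(668,438)),((45,47,71),(325,322)),(None,(573,553))]
S=[((65,86,68),(143,297)),((-55,86,68),(508,300)),((65,86,4),(150,445)),((-55,86,4),(508,432)),(None,(537,212))]
def W(P,r):
    c,s=np.cos(P[2]),np.sin(P[2]);x,y,z=np.array(r)/1000
    return np.array([P[0]+c*x-s*y,P[1]+s*x+c*y,z])
def res(P,which='TS'):
    e=[]
    for n,L,(a,b) in(("top",T,(300,140)),("scene",S,(290,150))):
        for r,uv in L:
            if r is None:r=(P[3]*1000,0,53)
            e+=list(proj(o[n],W(P,r))-[a+(uv[0]-2.5)/6,b+(uv[1]-2.5)/6])
    return e
P0=[0.46,-0.13,-0.45,-0.085]
g=ray(o['top'],(373,204),.06);print(g,ray(o['top'],(395.5,232.2),.053),ray(o['scene'],(379.5,185.3),.053))
P=least_squares(res,[g[0],g[1],.5,-.085],loss='soft_l1').x
print(P,np.degrees(P[2]));print(np.round(np.array(res(P)).reshape(-1,2),1))
print('pad',W(P,(P[3]*1000,0,53)),'hinge',W(P,(45,0,60)))
for n,xy,z in(("top",(322.2,232.7),.056),("top",(334.5,251),.056),("top",(320,212.5),.046)):
    w=ray(o[n],xy,z);c,s=np.cos(P[2]),np.sin(P[2]);d=w[:2]-P[:2];print(w,'reader fr',c*d[0]+s*d[1],-s*d[0]+c*d[1])
import pickle;pickle.dump(P,open('P.pkl','wb'))
from plant import get_state
from scipy.spatial.transform import Rotation as R
s=get_state();q=s['orientation'];print(s['tcp_pos'],R.from_quat([q[1],q[2],q[3],q[0]]).as_matrix().round(3))
```

```text
[0.4953982  0.21016579 0.06      ] [0.43273679 0.15801749 0.053     ] [0.4295901  0.16992154 0.053     ]
[ 0.5008758   0.19357818  0.47754818 -0.07523874] 27.361495244124015
[[-1.1 -1.1]
 [ 0.1 -0.2]
 [ 0.8  0.8]
 [-0.7 -0.6]
 [-0.  -0.1]
 [ 0.2 -1.5]
 [ 1.3 -4. ]
 [-0.3  2.3]
 [ 0.1  2.5]
 [ 0.1 -2.1]]
pad [0.43405443 0.15899822 0.053     ] hinge [0.5408414  0.21426031 0.06      ]
[0.42903123 0.32372374 0.056     ] reader fr -0.0039916256847715645 0.1486054362694264
[0.38830085 0.29539571 0.056     ] reader fr -0.05318491756467014 0.14216642619723713
[0.47514937 0.32952266 0.046     ] reader fr 0.039632224069267016 0.13255956132658744
[0.17726372 0.65129098 0.23132799] [[ 0.263 -0.    -0.965]
 [ 0.965 -0.     0.263]
 [-0.    -1.     0.   ]]
```

```bash
cat > fit.py <<'E'
from h import *
import pickle,cv2
from scipy.optimize import least_squares
o=pickle.load(open('o.pkl','rb'))
T=[((65,86,68),(210,325)),((65,-51,60),(527,160)),((-55,-51,60),(668,438)),((45,47,71),(325,322))]
def W(P,r):
    c,s=np.cos(P[2]),np.sin(P[2]);x,y,z=np.array(r)/1000
    return np.array([P[0]+c*x-s*y,P[1]+s*x+c*y,z])
def res(P):
    e=[]
    for r,uv in T: e+=list(proj(o['top'],W(P,r))-[300+(uv[0]-2.5)/6,140+(uv[1]-2.5)/6])
    return e
P=least_squares(res,[.5,.2,.47]).x
print(P,np.degrees(P[2]),np.round(res(P),1))
E
python3 - <<'E'
from fit import *
for n,(a,b,c,d) in {"top":(300,140,430,250),"scene":(290,150,410,250)}.items():
    im=cv2.resize(o[n]['image'][b:d,a:c,::-1],None,fx=6,fy=6,interpolation=cv2.INTER_CUBIC)[:600].copy()
    def line(A,B,col):
        q=[tuple(int(v) for v in ((proj(o[n],W(P,r))-[a,b])*6+2.5)) for r in(A,B)]
        cv2.line(im,q[0],q[1],col,1)
    def loop(L,col):
        for i in range(len(L)):line(L[i],L[(i+1)%len(L)],col)
    loop([(-55,50,68),(65,50,68),(65,86,68),(-55,86,68)],(0,0,255))
    loop([(-55,-51,60),(65,-51,60),(65,50,60),(-55,50,60)],(255,0,0))
    loop([(-55,-51,0),(65,-51,0),(65,86,0),(-55,86,0)],(0,255,0))
    loop([(-90,-18,53),(-60,-18,53),(-60,18,53),(-90,18,53)],(255,255,0))
    loop([(-40,-47,72),(45,-47,72),(45,47,72),(-40,47,72)],(255,0,255))
    cv2.imwrite(f'pics/w_{n}.png',im)
E
```

```text
[0.50060807 0.19269865 0.49257912] 28.222704433955155 [-0.9 -0.3 -0.1 -0.2  1.4  0.5 -0.4 -0. ]
```

View pics/w_top.png

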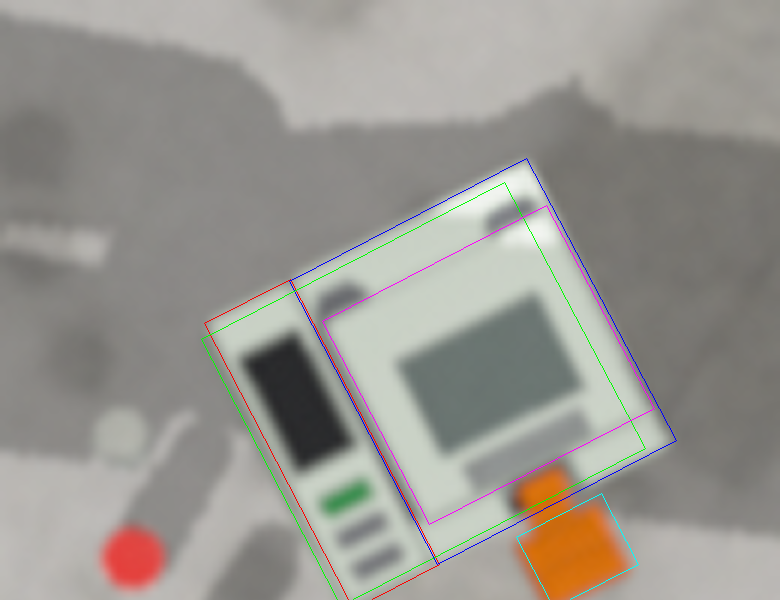

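View pics/w_scene.png

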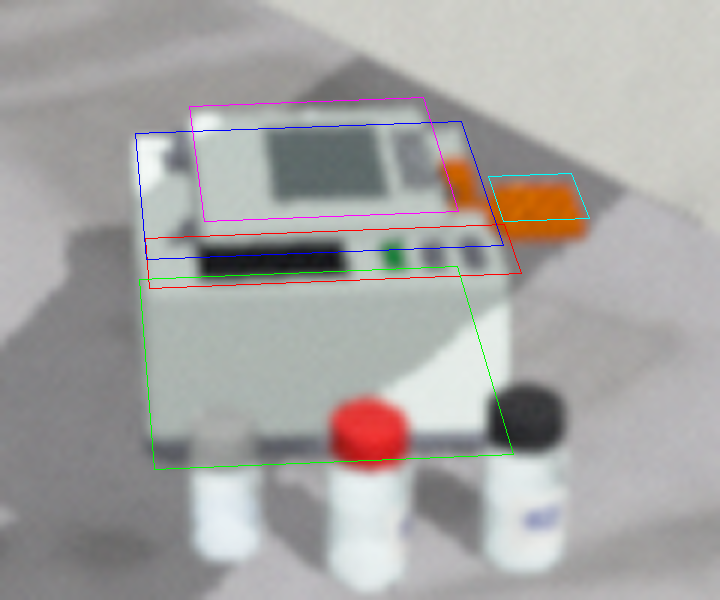

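```bash
python3 -m jog '[[[-1,22,-41,0,0,0,4],[-1,43,-82,0,0,0,8],[-1,65,-124,0,0,0,12],[-1,86,-165,0,0,0,16],[-1,107,-206,0,0,0,20],[-1,129,-247,0,0,0,24],[-1,150,-288,0,0,0,28],[-1,172,-329,0,0,0,32],[-1,193,-370,0,0,0,36],[-1,214,-412,0,0,0,40],[-1,236,-453,-10,0,0,43],[-1,257,-494,-30,0,0,43.5]]]' 20
python3 - <<'E'
from plant import *
from h import *
import cv2
s=get_state();print(s)
p=snapshot("wrist");cv2.imwrite('pics/wr1.png',p['image'][:,:,::-1]);print(p['mtx'],p['tool_from_camera'])
import pickle;pickle.dump((s,dict(mtx=p['mtx'],T=p['tool_from_camera'])),open('w1.pkl','wb'))
for l in("tab_pad","lid_edge"):
    r=cut_out(p,l);print(l,[(x['xy'],x['conf'],x['pixels'].sum()) for x in r])
p=snapshot("top");cv2.imwrite('pics/top2.png',p['image'][:,:,::-1])
E
```

```text
clock: 2.8
tcp_pos: [0.4357, 0.156, 0.2025]
orientation: [-0.362, 0.364, 0.608, -0.606]
ft_force: [0.3, 0.0, -0.2]
gripper_width: 0.003
{'clock': 2.8, 'joint_pos': array([ 1.23997847e-01, -1.72789559e-01,  2.11113008e+00,  7.36615524e-05,
        1.19937047e+00, -1.94076586e+00]), 'qd': array([-7.86307234e-01,  2.50897853e-01,  1.18155745e-01,  1.27942719e-04,
       -3.43877344e-01, -8.36839944e-01]), 'joint_efforts': array([ 3.11892673e+00, -2.33581263e+01, -2.85046095e+01, -2.29542347e-02,
        2.80220071e-01,  4.06653676e-01]), 'tcp_pos': array([0.43571507, 0.15600428, 0.20246757]), 'orientation': array([-0.36152718,  0.36366157,  0.6079245 , -0.60619812]), 'ft_force': array([ 0.30362703,  0.01764532, -0.23297128]), 'ft_torque': array([-0.00195905, -0.02045075,  0.00343608]), 'gripper_width': 0.0028531537432199806}
[[355.24027088   0.         321.36307339]
 [  0.         355.24027088 200.24515664]
 [  0.           0.           1.        ]] [[ 9.99999610e-01 -6.50980508e-04  5.97538888e-04 -6.37712620e-04]
 [-7.54147461e-04 -2.76308077e-01  9.61068821e-01 -1.41954619e-01]
 [-4.60532248e-04 -9.61068896e-01 -2.76308460e-01  6.97139908e-02]
 [ 0.00000000e+00  0.00000000e+00  0.00000000e+00  1.00000000e+00]]
tab_pad [([325.3, 190.4], 0.66, np.int64(2122)), ([454.7, 291.5], 0.59, np.int64(952))]
lid_edge [([325.0, 242.7], 0.79, np.int64(4059))]
```

View pics/wr1.png

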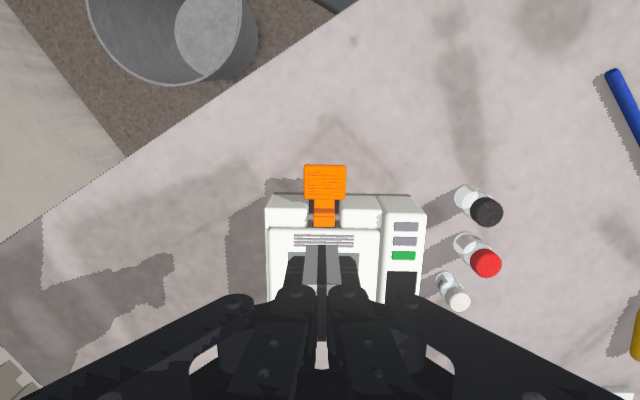

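```bash
cat >> h.py <<'E'
def wcam(s,p):
    from scipy.spatial.transform import Rotation as R
    q=s['orientation'];M=np.eye(4);M[:3,:3]=R.from_quat([q[1],q[2],q[3],q[0]]).as_matrix();M[:3,3]=s['tcp_pos']
    return dict(mtx=p['mtx'],world_to_cam=np.linalg.inv(M@np.array(p['tool_from_camera'])))
E
python3 - <<'E'
from plant import *
from fit import *
snapshot("wrist")
s=get_state();p=snapshot("wrist");print(s['clock'],s['tcp_pos'],abs(s['qd']).max())
w=wcam(s,p);print('cam',np.linalg.inv(w['world_to_cam'])[:3,3])
im=p['image'][:,:,::-1].copy()
hsv=cv2.cvtColor(im,cv2.COLOR_BGR2HSV);m=cv2.inRange(hsv,(3,180,120),(20,255,255));ys,xs=np.nonzero(m);print(xs.min(),xs.max(),ys.min(),ys.max())
for y in range(ys.min(),ys.max()+1,3):
    x=np.nonzero(m[y])[0];print(y,x.min(),x.max(),end='; ')
def loop(L,col):
    for i in range(len(L)):
        q=[tuple(int(round(v)) for v in proj(w,W(P,r))) for r in(L[i],L[(i+1)%len(L)])];cv2.line(im,q[0],q[1],col,1)
loop([(-55,50,68),(65,50,68),(65,86,68),(-55,86,68)],(0,0,255))
loop([(-55,-51,60),(65,-51,60),(65,50,60),(-55,50,60)],(255,0,0))
loop([(-90,-18,53),(-60,-18,53),(-60,18,53),(-90,18,53)],(255,255,0))
cv2.imwrite('pics/wr2.png',cv2.resize(im[140:320,220:460],None,fx=3.3,fy=3.3,interpolation=cv2.INTER_CUBIC))
E
```

```text
[0.50060807 0.19269865 0.49257912] 28.222704433955155 [-0.9 -0.3 -0.1 -0.2  1.4  0.5 -0.4 -0. ]
3.05 [0.43429362 0.15748237 0.20163401] 0.02657768329739949
cam [0.37315601 0.12387261 0.34356471]
301 343 166 228
166 303 328; 169 301 343; 172 301 342; 175 301 342; 178 301 342; 181 301 342; 184 301 342; 187 301 342; 190 301 342; 193 301 342; 196 301 342; 199 302 341; 202 312 331; 205 312 331; 208 312 331; 211 312 331; 214 311 331; 217 311 331; 220 311 331; 223 311 331; 226 311 331;
```

View pics/wr2.png

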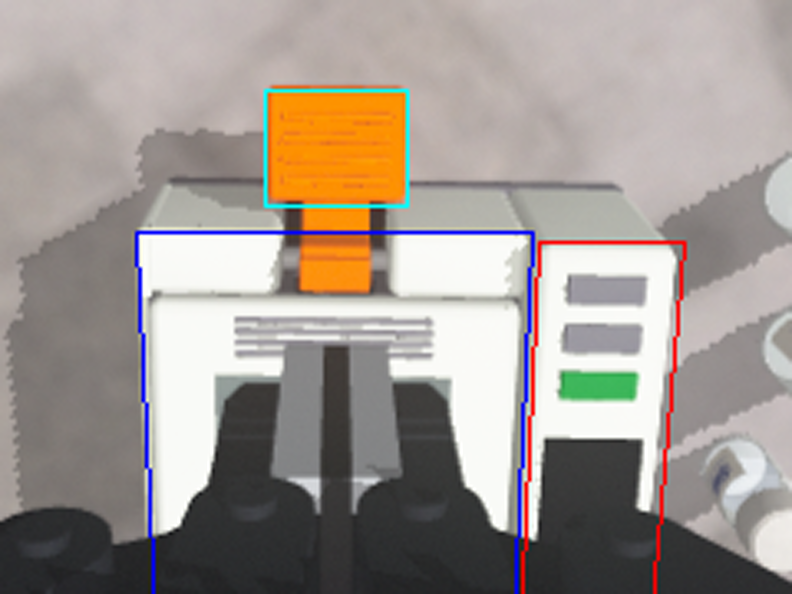

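```bash
python3 -m jog '[[[-1,0,0,-40,0,0,0],[-1,0,0,-80,0,0,0],[-1,0,0,-115,0,0,0],[-1,0,0,-135,0,0,0],[-1,0,0,-142,0,0,0],[-1,0,0,-142,0,0,0]]]'
python3 - <<'E'
from plant import *
import cv2
p=snapshot("wrist");cv2.imwrite('pics/wr3.png',p['image'][:,:,::-1])
p=snapshot("scene");cv2.imwrite('pics/sc3.png',cv2.resize(p['image'][100:260,270:500,::-1],None,fx=3.4,fy=3.4))
E
```

```text
clock: 3.85
tcp_pos: [0.4344, 0.1581, 0.0598]
orientation: [-0.362, 0.362, 0.607, -0.607]
ft_force: [0.5, 0.3, 0.0]
gripper_width: -0.001
```

View pics/wr3.png

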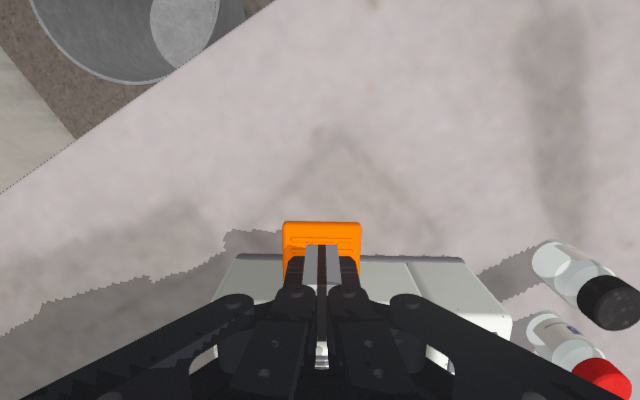

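View pics/sc3.png

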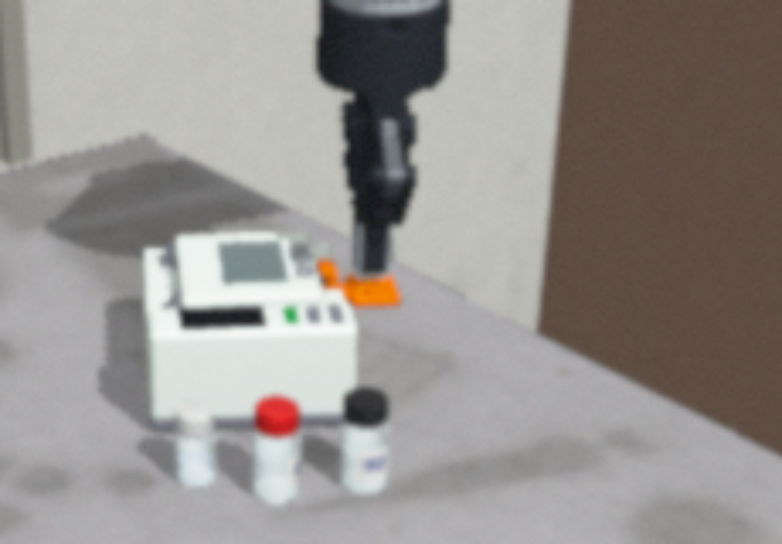

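```bash
python3 -m jog '[[[-1,0,0,-6,0,0,0],[-1,0,0,-9,0,0,0],[-1,0,0,-12,0,0,0],[-1,0,0,-14,0,0,0],[-1,0,0,-14.5,0,0,0],[-1,0,0,-14.5,0,0,0]]]'
python3 - <<'E'
from plant import *
import cv2
p=snapshot("scene");cv2.imwrite('pics/sc4.png',cv2.resize(p['image'][100:260,270:500,::-1],None,fx=3.4,fy=3.4));print(get_state()['ft_force'],get_state()['tcp_pos'])
E
```

```text
clock: 4.7
tcp_pos: [0.4338, 0.1569, 0.0452]
orientation: [0.363, -0.362, -0.606, 0.608]
ft_force: [-5.4, -3.3, 7.7]
gripper_width: -0.002
[-4.223502   -3.7249541   7.84891866] [0.43386206 0.1568881  0.04520281]
```

View pics/sc4.png

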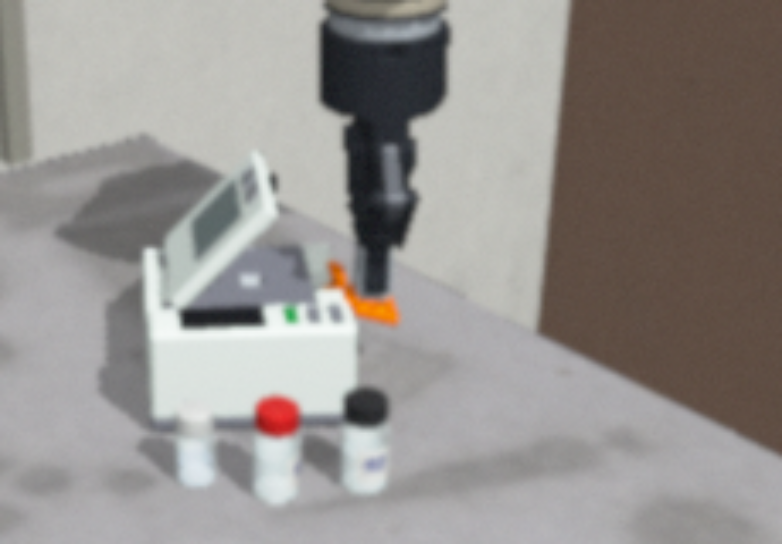

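```bash
python3 -m jog '[[[-1,0,0,10,0,0,0],[-1,-4,-2,30,0,0,0],[-1,-7,-4,50,0,0,0],[-1,-7,-4,65,0,0,0],[-1,-7,-4,65,0,0,0],[-1,-7,-4,65,0,0,0]]]'
python3 - <<'E'
from plant import *
import cv2
p=snapshot("scene");cv2.imwrite('pics/sc5.png',cv2.resize(p['image'][100:260,270:500,::-1],None,fx=3.4,fy=3.4));print(get_state()['ft_force'],get_state()['tcp_pos'])
E
```

```text
clock: 5.5
tcp_pos: [0.427, 0.1534, 0.1093]
orientation: [0.363, -0.363, -0.607, 0.607]
ft_force: [0.3, 1.1, -0.1]
gripper_width: -0.0
[ 0.6542333  -0.31825998 -0.65602678] [0.42673998 0.15329036 0.10896881]
```

View pics/sc5.png

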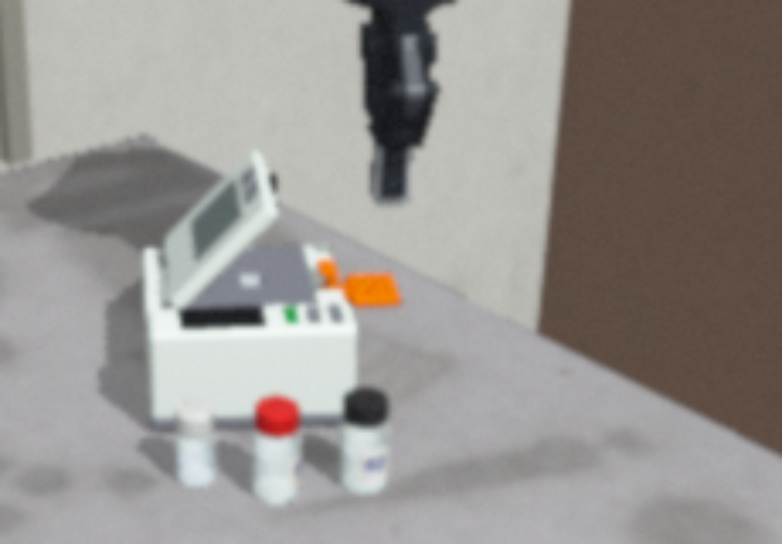

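```bash
python3 -m jog '[[[-1,18,9.5,0,0,0,0],[-1,35,19,0,0,0,0],[-1,44,23.5,0,0,0,0],[-1,51,27.5,0,0,0,0],[-1,58,31,0,0,0,0],[-1,65,35,0,0,0,0],[-1,72,38.5,0,0,0,0],[-1,79,42.5,0,0,0,0],[-1,86,46,0,0,0,0],[-1,93,50,0,0,0,0],[-1,99,53,0,0,0,0],[-1,99,53,0,0,0,0]]]'
python3 - <<'E'
from plant import *
import cv2
p=snapshot("scene");cv2.imwrite('pics/sc6.png',cv2.resize(p['image'][100:260,270:500,::-1],None,fx=3.4,fy=3.4));print(get_state()['ft_force'],get_state()['tcp_pos'])
E
```

```text
clock: 7.05
tcp_pos: [0.5277, 0.2066, 0.1109]
orientation: [-0.362, 0.363, 0.608, -0.606]
ft_force: [-0.3, -1.2, 6.3]
gripper_width: -0.002
[-0.497062   -0.07920056  4.86368887] [0.52739573 0.20642853 0.11084892]
```

View pics/sc6.png

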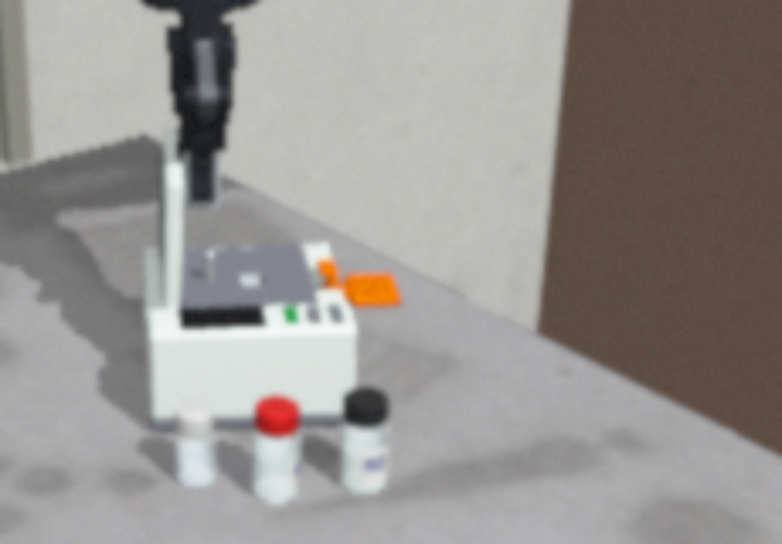

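```bash
python3 -m jog '[[[-1,2,1,6,0,0,0],[-1,5,3,10,0,0,0],[-1,8,4.5,12,0,0,0],[-1,11,6,12,0,0,0],[-1,14,7.5,12,0,0,0],[-1,17,9,12,0,0,0],[-1,17,9,12,0,0,0],[-1,17,9,12,0,0,0]]]'
python3 - <<'E'
from plant import *
import cv2
p=snapshot("scene");cv2.imwrite('pics/sc7.png',cv2.resize(p['image'][100:260,270:500,::-1],None,fx=3.4,fy=3.4));print(get_state()['ft_force'],get_state()['tcp_pos'])
E
```

```text
clock: 8.1
tcp_pos: [0.5432, 0.2153, 0.1217]
orientation: [0.363, -0.363, -0.607, 0.607]
ft_force: [0.1, -0.1, -0.5]
gripper_width: 0.001
[ 1.17719254 -0.32312937 -0.11297142] [0.54317574 0.21527716 0.12174769]
```

View pics/sc7.png

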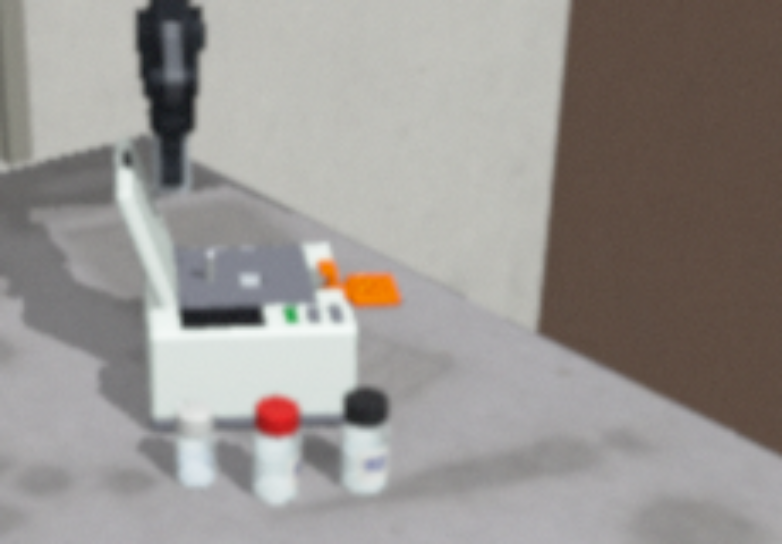

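```bash
python3 -m jog '[[[-1,-18,-9,5,0,0,0],[-1,-40,-21,30,0,0,0],[-1,-70,-37,60,0,0,0],[-1,-110,-59,90,0,0,0],[-1,-110,-59,90,0,0,0],[-1,-110,-59,90,0,0,0]]]'
python3 - <<'E'
from plant import *
from fit import *
p=snapshot("scene")
im=cv2.resize(p['image'][120:240,290:410,::-1],None,fx=5,fy=5,interpolation=cv2.INTER_CUBIC)
for th,col in((1.6,(255,0,0)),(1.75,(0,255,255)),(1.9,(0,0,255))):
    a=(45-85*np.cos(th),47,60+85*np.sin(th)); h=(45,47,60)
    q=[tuple(int(v) for v in (proj(p,W(P,r))-[290,120])*5+2.5) for r in(h,a)];cv2.line(im,q[0],q[1],col,1)
cv2.imwrite('pics/sc8.png',im)
s=get_state();p=snapshot("wrist");cv2.imwrite('pics/wr8.png',p['image'][:,:,::-1]);print(s['ft_force'],s['tcp_pos'],s['clock'])
E
```

```text
clock: 8.9
tcp_pos: [0.4334, 0.1563, 0.2118]
orientation: [-0.363, 0.363, 0.607, -0.607]
ft_force: [-0.0, 0.4, 0.0]
gripper_width: 0.001
[0.50060807 0.19269865 0.49257912] 28.222704433955155 [-0.9 -0.3 -0.1 -0.2  1.4  0.5 -0.4 -0. ]
[ 0.03274464  0.79146869 -0.44547256] [0.4333468  0.15638325 0.21107893] 8.95
```

View pics/sc8.png

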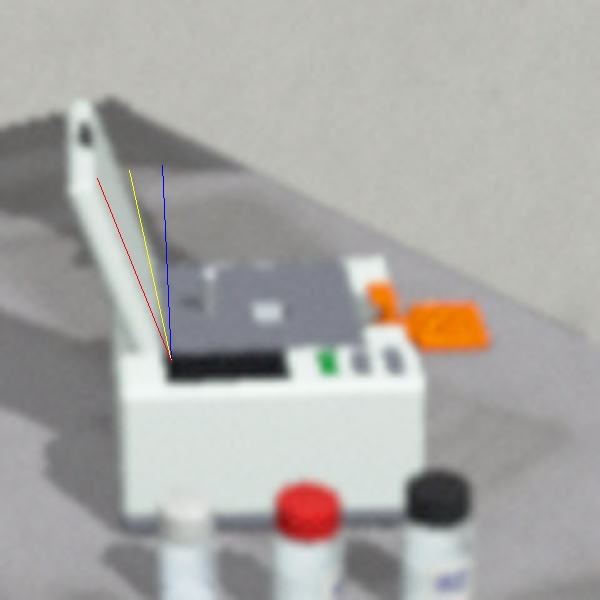

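View pics/wr8.png

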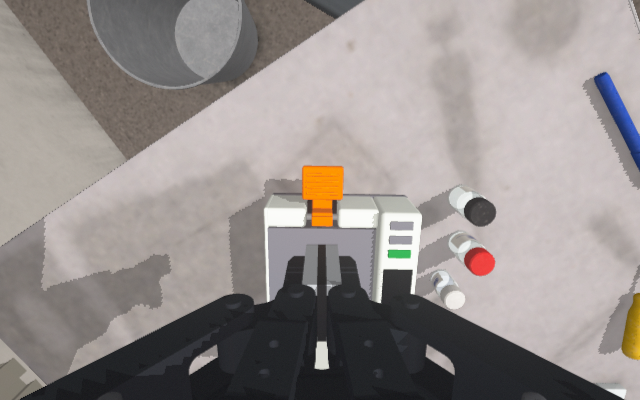

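Run:
```python
from plant import *
print(hand_in(), get_state()['clock'])
```

```text
the job is handed in; nothing more can be done
the job is handed in; nothing more can be done
```

The lid is fully open and the job was handed in at about 9 s on the robot clock; no verdict was reported.

**What I did**
- I pressed the orange tab about 8 mm down at its centre with the shut fingertips, and the lid sprang up by itself.
- I then lifted clear. The next picture showed the tab back up and the lid resting on its pin.
- I pushed the lid past upright with the fingers and backed the arm well away.

**Last checks**
- **Lid:** in the scene picture its tilt matches the line drawn for 1.9 rad, so it is against its stop.
- **Tab:** it is back up.
- **Cuvette:** a light square shows in the middle of the deck, where the cuvette should be. I judged that by eye and did not measure it.
- **Vials and screwdriver:** the three vials look undisturbed. I did not re-measure them, and the last pictures show at most the edge of the screwdriver, though the arm stayed away from it.
- **Robot:** nothing is touching it; the force reading was under 1 N.

**What disagreed or went less smoothly**
- The scene camera put the reader's edges up to about 4 px from the position fitted with the top camera. The wrist camera agreed with the top camera, so I used that.
- Midway through the push, the upward force rose to about 6 N. I took this as the lid's edge catching under the fingers. Raising the tool 12 mm while continuing the push cleared it.

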